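# Close the plaster mould and back it with the iron weight

### The arm

A 6-joint arm with a two-finger parallel gripper is mounted at the origin on the work surface. World frame = base frame: x ahead of the robot, y to its left, z up, the work surface at z = 0. Lengths are in mm, angles in rad, forces in N, time in s.
With the tool pointing down it reaches from about 300 to 775 mm from the base axis. Payload 14.6 kg.
Tool frame: the origin (TCP) lies between the finger pads; the fingertips stand 11 mm ahead of it and the grasp point (between the pads) lies 8 mm behind it; z points along the fingers, y is the line along which they close (so a half turn about z gives the same grasp; the last joint's range is limited). The gripper opens to 94 mm and grips with 3 to 60 N. Pads are 16 mm wide; open, the fingers measure 119 mm over their backs; the gripper's body (75 mm by 177 mm) begins 78 mm behind the grasp point.
Start: joints at [-1.284, 0.3, 1.521, -0, 1.321, -0.067], TCP at [190.548, -515.927, 216.446] pointing down, gripper open.
Joint ranges: [-3.03, 3.03], [-0.79, 2.21], [0.23, 2.52], [-1.04, 4.18], [0, 3.07], [-2.55, 2.55]. Speed limits (rad/s): [2.22, 2.22, 2.57, 3.14, 3.14, 3.14].

### API

Orientations are given as [roll, pitch, yaw] about the fixed x, y, z axes, in that order (R = Rz(yaw) Ry(pitch) Rx(roll)).
In Python, from cell import manip gives the robot as it stands. The module is installed in compiled form; this text tells all that it offers.
- The arm moves only by the tool arm_command, never from a script. Its argument "rows" is one flat list of numbers, 5 for each row, row after row: the shift along the world's x, y, z in mm, then the turn about the world's z in degrees, then the finger opening in mm, from 0 to 94. In form: [dx, dy, dz, twist, jaw, dx, dy, dz, twist, jaw, ...]. A call has 1 to 5 rows; each row shifts and turns the commanded pose from where the row before left it; what a row does not reach is not made up. A row lasts 1/8 s, in which the tool goes at most 62.5 mm and 10.7 degrees, less where a joint would pass 70% of its speed; a pose out of reach is approached as far as the arm can. A call is refused whole if a number of a shift passes 62.5 or a number of a turn 10.7, either way. A call with a gripper value outside its range is refused whole. The fingers move at their own pace and stop on an object; "newtons" is the grip in N (left out, the last holds). Time passes only in rows, so rows that do not move let the fingers close. It gives the time, the measured TCP pose, the force and the opening at its end, in the units of the state.
- manip.read_state(): the state, without advancing time (a new reading comes with each control period).
- manip.camera(name): name is "scene" or "side" or "wrist"; returns a dict with "image" (400x640x3 uint8, blue, green, red), "z_map" (400x640 float32, mm along the optical axis (not along the pixel's ray), 0 where there is no reading), "fx", "fy", "cx", "cy" (pixels), "pose" (4x4, takes a point from camera to world coordinates). Camera axes: x right, y down, z forward; pixel columns grow to the right and rows downward; lengths in mm; the calibration is good to about 2 mm. A picture is of the moment at which its call begins.
- manip.sign_off(): hands the job in, once; it reports no verdict.
The state is a dict: "clock": time; "joints": joint angles; "qd": joint speeds; "effort": joint torques, N m; "eef_pos": TCP position; "eef_rot": TCP orientation; "wrist_force": force on the tool from outside, world axes, zero at the start; "moment": the same for the moment, N m; "finger_gap": finger opening in mm.
Only numpy, scipy, OpenCV 4.12 (cv2) and the standard library are available. Lean on these libraries where they do the work, as an engineer would, in place of code of your own. Each camera call takes 0.05 s, during which the arm holds its last target. There are 200 camera calls.

### The job

Close the two-part plaster mould: only pushing, without lifting anything, slide the loose half along the bench until its channelled face lies shut against the fixed half all along and its end touches the steel end stop. Then push the round iron weight up against the middle of the loose half's back, so that the mould stays shut, and leave everything clear of the hand. Leave the other things on the bench where they are.

Things in the scene. Friction and masses are not known exactly. Their poses are not given: they have to be found in the camera images.
- station: Fixed mould half (x 0..60, y -100..0 mm, 55 high) with steel stops, screwed to the bench. Origin on the bench in the corner of mating face (plane x=0, looks to -x) and end stop (face plane y=0, looks to -y; x -67..68 mm, 8 thick, 45 high; foot 6 high to y 40). Steel angle behind: x 60..108, y -110..20, 60 high. z up. Loose half is home with its origin at x -30, y -50 mm, axes parallel.
- half: Loose mould half, block 60 (x) by 100 (y) by 55 mm high, 0.3-0.6 kg, plaster with 12 mm plywood back. Origin at the centre of its underside, z up. +x face: mating face with pour channel 30 wide (drawn only, solid to touch); -x face: flat back; +y end goes to the end stop. Starts on the bench, 40-90 mm from the fixed half, 10-60 mm from the stop plane, yaw within 0.2 rad of the station's.
- half_near_stop (a point): Point on the loose half's mating face, at its vertical edge at the +y end (the end that goes to the end stop), half-way up (27.5 mm). Axes as the half.
- half_far_end (a point): Point on the loose half's mating face, at its vertical edge at the -y end, half-way up (27.5 mm). Axes as the half.
- weight: The round iron weight, upright, a dark cylinder 56 mm in diameter and 42 mm high with a small knob (24 mm wide, top at 60 mm); about 0.75 kg. Origin at the centre of its underside, z up. It starts on the bench behind the loose half's back (on the -x side of the station).
- weight_center (a point): Point on the weight's axis, 22 mm above its underside.
- jar: Small amber glass jar with steel cap, 44 mm in diameter, 55 mm high; stands about 110 mm beside the weight, on either side of it. Bystander, to be left alone. Origin at the centre of its underside.
- tin: Open aluminium cup, 68 mm at the rim, 70 mm high, beyond the end stop. Bystander, to be left alone. Origin at the centre of its underside.
- sandblock: Cork sanding block, 100 (x) by 50 (y) by 28 mm high, off the open end of the mould. Bystander, to be left alone. Origin at the centre of its underside.
- spatula: Spatula, 210 mm long, lying along its x axis. Bystander, to be left alone. Origin at the centre of its underside.
- mallet: Small hammer, 240 mm long, lying along its x axis. Bystander, to be left alone. Origin at the centre of its underside.
- can: Closed can with paper label, 74 mm in diameter, 100 mm high. Bystander, to be left alone. Origin at the centre of its underside.
- bowl: Black rubber mixing bowl, 120 mm in diameter, 55 mm high. Bystander, to be left alone. Origin at the centre of its underside.
Not all that is in view belongs to the job. Leave any blue look-alike of the weight alone. Leave any red look-alike of the station alone.

How it is judged:
By the outcome, as a careful person would: the job done as asked, in the order asked, and still so for the second after the job is handed in, with the robot touching nothing.
It also fails if it takes over 53 s, if anything falls off the work surface, if the arm or the gripper's body presses on something with over 40 N, if the wrist force passes 120 N, or if a joint passes its speed limit or range.

## Working session

There is one attempt and no reset: what is moved stays moved. The work goes in short steps, Python scripts to look and compute and a tool call to move; the robot and the scene stay as the last step left them, time stands still between calls to the robot, and variables do not carry over. Pictures are saved under pics/ and viewed, on a budget of 10 in all, crops included, one or two more only if the job needs it, and the job is handed in when it is done.

Besides the shell and the picture viewer there is one more tool, called after "Request:" as name(argument=value, ...) on one line, values as JSON. arm_command: Moves the arm, as the interface text tells. Its arguments: {"type":"object","properties":{"rows":{"type":"array","items":{"type":"number"}},"newtons":{"type":"number"}},"required":["rows"]}

```bash
mkdir -p pics
cat > h.py <<'E'
import numpy as np, cv2
from cell import manip
def pts(c):
    z=c["z_map"]; v,u=np.mgrid[:z.shape[0],:z.shape[1]]
    P=np.stack([(u-c["cx"])/c["fx"]*z,(v-c["cy"])/c["fy"]*z,z,np.ones_like(z)],-1)
    W=(P@np.array(c["pose"]).T)[...,:3]; W[z==0]=np.nan
    return W
E
python3 - <<'E'
from h import *
import pickle
for n in("scene","side"):
    c=manip.camera(n); pickle.dump(c,open(n+".pkl","wb")); cv2.imwrite(f"pics/{n}0.png",c["image"]); print(n,np.round(c["pose"],3).tolist(),c["fx"])
print(manip.read_state())
E
```

```text
scene [[-0.366, 0.75, -0.551, 1011.641], [0.931, 0.286, -0.228, 248.548], [-0.013, -0.596, -0.803, 857.877], [0.0, 0.0, 0.0, 1.0]] 377.45950162399896
side [[0.986, -0.09, 0.144, 276.759], [-0.169, -0.501, 0.849, -1274.932], [-0.004, -0.861, -0.509, 836.737], [0.0, 0.0, 0.0, 1.0]] 501.41008421986623
{'clock': 0.1, 'joints': array([-1.28362560e+00,  3.00398482e-01,  1.52152340e+00, -1.39759525e-05,
        1.32068843e+00, -6.66067460e-02]), 'qd': array([ 0.00051573, -0.00321794, -0.00264307,  0.00075968,  0.00044733,
        0.00032195]), 'effort': array([-4.19376711e-04, -5.32643938e+01, -3.53281581e+01,  7.09393225e-02,
        2.35383993e-02, -4.05863818e-05]), 'eef_pos': array([ 190.47106035, -515.72743101,  215.9505554 ]), 'eef_rot': array([-3.14057635e+00, -5.42250736e-05,  3.53780908e-01]), 'wrist_force': array([-0.21020083, -0.33550289,  0.43375751]), 'moment': array([-0.02078778,  0.02487104, -0.01924361]), 'finger_gap': 93.93428986254447}
```

View pics/scene0.png

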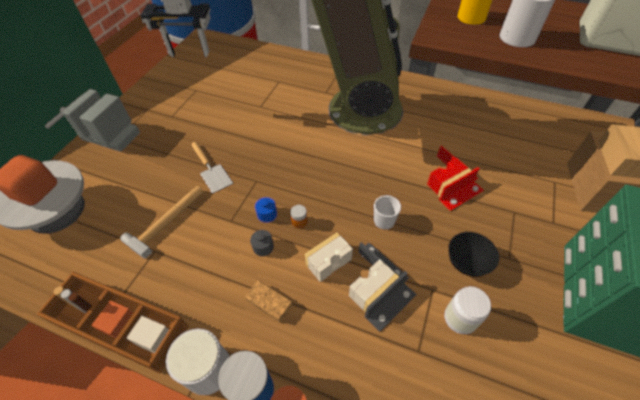

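View pics/side0.png

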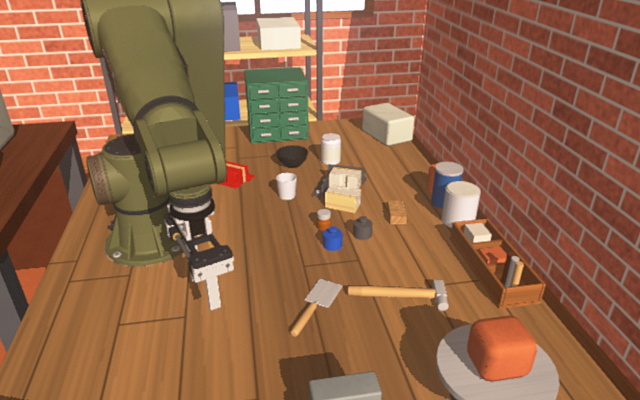

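Scene view: dark weight at (262,243); its blue look-alike at (265,210); amber jar (299,216); loose half (328,257); fixed half with black steel stop and angle (378,285); red look-alike station (455,180); tin (386,212); cork block (268,300). The dark cylinder and the cream and black station fit the description. Next I'll measure them and take one enlarged crop to confirm.

Run:
```python
from h import *
import pickle
for n,roi in(("scene",(220,185,420,335)),("side",(270,150,420,260))):
    c=pickle.load(open(n+".pkl","rb")); W=pts(c); im=c["image"]; x0,y0,x1,y1=roi
    if n=="scene": cv2.imwrite("pics/crop0.png",cv2.resize(im[y0:y1,x0:x1],None,fx=4,fy=4,interpolation=cv2.INTER_CUBIC))
    sel=np.zeros(W.shape[:2],bool); sel[y0:y1,x0:x1]=True
    hsv=cv2.cvtColor(im,cv2.COLOR_BGR2HSV).astype(int)
    for nm,m in (("top52-58",(abs(W[...,2]-55)<4)),("dark",(hsv[...,2]<75)&(W[...,2]>5)),("h34-48",abs(W[...,2]-43)<4),("h20-33",abs(W[...,2]-27)<4),("blue",(abs(hsv[...,0]-115)<15)&(hsv[...,1]>150)&(W[...,2]>5))):
        k,l,st,ce=cv2.connectedComponentsWithStats((m&sel).astype(np.uint8))
        for i in range(1,k):
            if st[i,4]<25: continue
            P=W[l==i]; r=cv2.minAreaRect(P[:,:2].astype(np.float32))
            print(n,nm,st[i,4],"px",ce[i].round(),"rect",np.round(r[0]),np.round(r[1]),round(r[2],1),"z",np.round(np.percentile(P[:,2],[5,50,95])), "hsv",np.median(hsv[l==i],0))
```

```text
scene top52-58 32 px [265. 203.] rect [ 520. -119.] [20. 21.] 63.9 z [54. 57. 59.] hsv [109. 215. 159.]
scene top52-58 48 px [387. 202.] rect [407. 186.] [25. 56.] 2.2 z [52. 55. 58.] hsv [ 13.5  22.  132.5]
scene top52-58 156 px [298. 211.] rect [512. -26.] [38. 38.] 62.8 z [52. 55. 57.] hsv [ 18.   31.  187.5]
scene top52-58 42 px [260. 237.] rect [618. -83.] [19. 22.] 25.8 z [53. 58. 59.] hsv [15. 14. 76.]
scene top52-58 873 px [327. 252.] rect [596.  90.] [ 62. 101.] 59.5 z [53. 55. 58.] hsv [ 19.  55. 221.]
scene top52-58 1021 px [374. 283.] rect [633. 216.] [ 64. 105.] 64.0 z [53. 55. 58.] hsv [ 19.  55. 221.]
scene top52-58 32 px [375. 303.] rect [677. 233.] [ 7. 52.] 60.0 z [52. 56. 59.] hsv [24.  18.5 59. ]
scene dark 244 px [265. 246.] rect [624. -71.] [28. 49.] 73.5 z [10. 38. 55.] hsv [20. 18. 52.]
scene dark 138 px [366. 255.] rect [555. 177.] [57.  3.] 62.8 z [ 7. 25. 43.] hsv [18.  19.5 62.5]
scene dark 117 px [386. 261.] rect [556. 231.] [101.  33.] 64.0 z [ 5.  7. 18.] hsv [15. 23. 56.]
scene dark 910 px [391. 301.] rect [642. 272.] [ 44. 149.] 64.4 z [ 5.  8. 59.] h
[... 3540 characters left out ...]
e h20-33 27 px [288. 192.] rect [431. 161.] [40. 17.] 12.8 z [24. 27. 30.] hsv [ 11.  23. 239.]
side h20-33 69 px [344. 203.] rect [596.  82.] [62. 88.] 59.8 z [24. 27. 31.] hsv [ 20. 122. 242.]
side h20-33 232 px [396. 209.] rect [745.  -2.] [110.  51.] 78.1 z [25. 29. 31.] hsv [ 14. 150. 189.]
side h20-33 41 px [323. 223.] rect [508. -41.] [22. 42.] 85.1 z [23. 27. 31.] hsv [ 12. 209. 186.]
side h20-33 35 px [363. 231.] rect [ 611. -103.] [23. 53.] 79.0 z [23. 27. 30.] hsv [ 11.  49. 104.]
side h20-33 44 px [332. 242.] rect [ 513. -142.] [21. 51.] 75.1 z [23. 28. 30.] hsv [112.  170.5 184. ]
side blue 308 px [333. 239.] rect [ 518. -131.] [45. 48.] 87.0 z [ 9. 40. 60.] hsv [112. 167. 171.]
```

View pics/crop0.png

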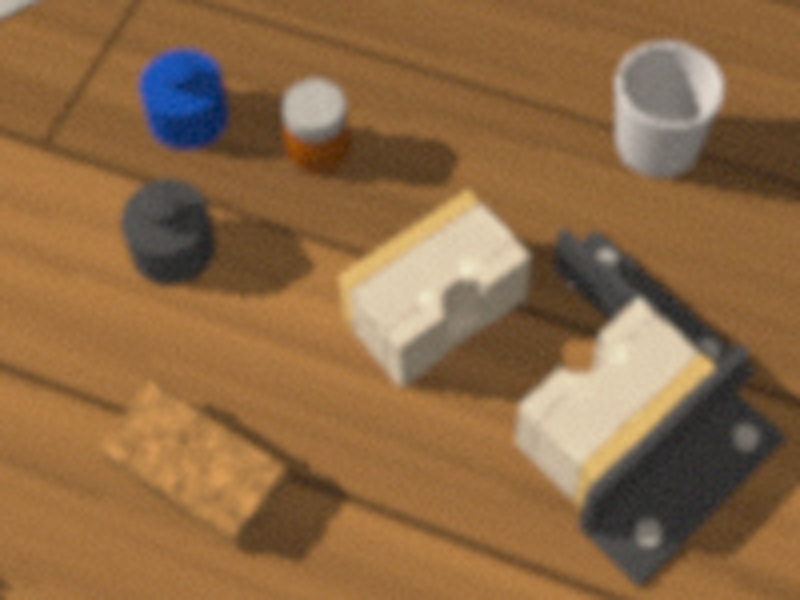

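The crop confirms the dark iron weight (not the blue one), the loose half and the cream/black station. I'll hover above the area and measure from close by with the wrist camera.

Request:
arm_command(rows=[20, 30, 10, 3.7, 94, 32, 46, 0, 3.7, 94, 32, 46, 0, 3.7, 94, 32, 46, 0, 3.7, 94, 32, 46, 0, 3.7, 94])

```text
clock: 0.72
eef_pos: [339.2, -300.3, 226.3]
eef_rot: [-3.141, 0.0, 0.679]
wrist_force: [0.9, 0.6, -0.2]
finger_gap: 93.6
```

Request:
arm_command(rows=[32, 46, 0, 3.7, 94, 32, 46, 0, 3.7, 94, 32, 46, 0, 3.7, 94, 32, 46, 0, 3.7, 94, 32, 46, 0, 3.7, 94])

```text
clock: 1.35
eef_pos: [499.3, -70.2, 226.3]
eef_rot: [-3.141, 0.0, 1.002]
wrist_force: [-0.1, -0.9, -0.1]
finger_gap: 93.9
```

Request:
arm_command(rows=[32, 46, 0, 3.7, 94, 32, 46, 0, 3.3, 94, 16, 28, 0, 0, 94, 0, 0, 0, 0, 94])

```text
clock: 1.85
eef_pos: [578.8, 49.7, 225.5]
eef_rot: [-3.14, 0.001, 1.124]
wrist_force: [-1.2, -0.6, -0.5]
finger_gap: 93.8
```

```bash
cat > m.py <<'E'
from h import *
import sys,pickle
c=manip.camera("wrist"); cv2.imwrite(f"pics/{sys.argv[1]}.png",c["image"]); pickle.dump(c,open("wrist.pkl","wb"))
W=pts(c); s=manip.read_state(); print(s["clock"],s["eef_pos"],s["eef_rot"],s["finger_gap"],np.round(s["joints"],2)); print(np.round(c["pose"],2).tolist())
hsv=cv2.cvtColor(c["image"],cv2.COLOR_BGR2HSV).astype(int)
for nm,m in (("top55",abs(W[...,2]-55)<2.5),("h43",abs(W[...,2]-43)<3),("h28",abs(W[...,2]-28)<3)):
    k,l,st,ce=cv2.connectedComponentsWithStats(m.astype(np.uint8))
    for i in range(1,k):
        if st[i,4]<150: continue
        P=W[l==i]; r=cv2.minAreaRect(P[:,:2].astype(np.float32))
        print(nm,st[i,4],"px",ce[i].round(),"rect",np.round(r[0],1),np.round(r[1],1),round(r[2],1),"z",np.round(np.percentile(P[:,2],[5,50,95])),"hsv",np.median(hsv[l==i],0))
E
python3 m.py w1
```

```text
1.9 [578.37246075  48.47684026 225.75251773] [-3.14055127e+00  6.62425100e-04  1.12305198e+00] 93.92844658184377 [ 0.02  0.36  1.42 -0.    1.36  0.47]
[[0.9, -0.42, -0.1, 608.47], [-0.43, -0.88, -0.21, 111.11], [-0.0, 0.24, -0.97, 394.0], [0.0, 0.0, 0.0, 1.0]]
top55 4078 px [297.  20.] rect [624.5 205.8] [ 38.3 100.3] 64.0 z [54. 55. 56.] hsv [ 17.  33. 201.]
top55 339 px [608.  44.] rect [896.1  50.6] [27.3 78. ] 0.7 z [53. 55. 57.] hsv [107. 146.  60.]
top55 240 px [113. 131.] rect [410.5 192.1] [59.1 31.6] 71.0 z [53. 55. 57.] hsv [ 10.  15. 164.]
top55 311 px [625. 139.] rect [886.6 -51.1] [82.8 23.2] 78.4 z [53. 55. 57.] hsv [ 9. 16. 98.]
top55 5087 px [320. 144.] rect [594.6  90.4] [ 60.1 100.2] 59.0 z [54. 55. 56.] hsv [ 17.  34. 204.]
top55 847 px [299. 266.] rect [511.3 -25.1] [39.  38.7] 46.2 z [54. 55. 56.] hsv [ 15.  19. 182.]
h43 822 px [249.  59.] rect [568.3 192.9] [99.  70.3] 39.6 z [41. 45. 46.] hsv [10. 12. 88.]
h43 379 px [598.  45.] rect [897.9  52.9] [79.9 30.8] 85.0 z [40. 43. 46.] hsv [107. 146.  61.]
h43 389 px [617. 135.] rect [891.  -46.7] [89.2 29. ] 69.9 z
[... 308 characters left out ...]
.  13.  86.5]
h43 309 px [338. 332.] rect [ 512.5 -134. ] [24.9 52.9] 65.4 z [41. 42. 44.] hsv [109. 172. 159.]
h28 351 px [586.  47.] rect [899.   56.6] [80.6 32.9] 77.5 z [25. 28. 31.] hsv [107. 146.  61.]
h28 361 px [606. 133.] rect [895.5 -43.7] [94.5 35. ] 62.0 z [25. 28. 31.] hsv [ 10.  16. 100.]
h28 189 px [129. 131.] rect [409.6 192.8] [52.9 23.6] 67.8 z [25. 28. 31.] hsv [  9.  16. 107.]
h28 3732 px [473. 155.] rect [ 7.458e+02 -7.000e-01] [99.8 50.3] 78.4 z [26. 28. 29.] hsv [ 15. 108. 173.]
h28 207 px [617. 227.] rect [ 873.9 -155.5] [53.4 25.7] 38.2 z [25. 28. 31.] hsv [ 12. 139.  67.]
h28 160 px [303. 246.] rect [518.2 -17.3] [21.6 42.2] 49.1 z [25. 28. 31.] hsv [ 12. 172.  92.]
```

View pics/w1.png

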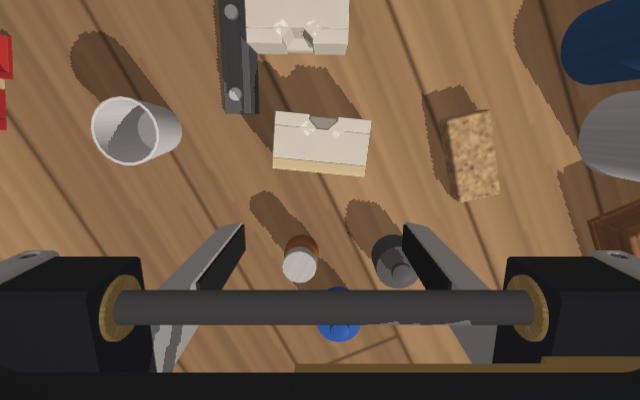

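Measured: station origin O≈(571,210.5), ex at 64°. The loose half is at station (-97.7,-73.7), yaw -5°. Next I descend behind its back with two fingers and push along +ex, which also squares it up.

Request:
arm_command(rows=[-7, -10, -40, 0, 60, -6, -9, -50, 0, 60, 0, 0, -50, 0, 60, 0, 0, -40, 0, 60, 0, 0, -22, -0.3, 60])

```text
clock: 2.52
eef_pos: [564.2, 27.8, 22.6]
eef_rot: [-3.139, 0.001, 1.115]
wrist_force: [-0.4, 0.2, 0.4]
finger_gap: 60.1
```

Request:
arm_command(rows=[0, 0, 0, 0, 60, 7, 14, 0, 0, 60, 4.4, 9, 0, 0, 60, 4.4, 9, 0, 0, 60, 4.4, 9, 0, 0, 60])

```text
clock: 3.15
eef_pos: [586.1, 70.7, 24.9]
eef_rot: [3.141, 0.0, 1.117]
wrist_force: [-0.7, -3.4, 3.0]
finger_gap: 59.9
```

Request:
arm_command(rows=[4.4, 9, 0, 0, 60, 4.4, 9, 0, 0, 60, 4.4, 9, 0, 0, 60, 4.4, 9, 0, 0, 60, 0, 0, 0, 0, 60])

```text
clock: 3.78
eef_pos: [603.5, 107.0, 24.2]
eef_rot: [-3.142, -0.0, 1.117]
wrist_force: [0.1, 0.7, -0.3]
finger_gap: 60.0
```

```bash
python3 m.py w2 | grep -v "h28\|h43"
```

```text
3.825 [603.31407584 106.58188408  24.1579799 ] [-3.14132153e+00 -2.09204432e-04  1.11702688e+00] 60.19176317877824 [0.11 0.65 1.49 0.   1.   0.57]
[[0.9, -0.43, -0.1, 633.39], [-0.44, -0.87, -0.21, 168.11], [-0.0, 0.23, -0.97, 192.75], [0.0, 0.0, 0.0, 1.0]]
top55 21032 px [263.  42.] rect [623.8 204.3] [ 34.8 100.7] 63.9 z [54. 55. 56.] hsv [ 16.  39. 145.]
top55 28468 px [316. 183.] rect [614.4 136.6] [ 78.5 100.5] 64.1 z [54. 55. 56.] hsv [ 17.  38. 148.]
```

Request:
arm_command(rows=[-8, -16, 0, 0, 60, 0, 0, 35, 0, 60, 0, 0, 35, 10, 40, 10, 2, 0, 10, 24, 12, 2, 0, 10, 24])

```text
clock: 4.45
eef_pos: [617.2, 92.9, 95.0]
eef_rot: [3.141, -0.0, 1.645]
wrist_force: [-0.3, -0.3, -0.5]
finger_gap: 33.3
```

Request:
arm_command(rows=[12, 3, 0, 10, 24, 12, 3, 0, 10, 24, 12, 3, 0, 10, 24, 12, 3, 0, 10, 24, 12, 2, 0, 10, 24])

```text
clock: 5.08
eef_pos: [677.3, 106.8, 94.3]
eef_rot: [-3.141, -0.0, 2.518]
wrist_force: [-0.1, -0.8, 0.8]
finger_gap: 24.4
```

Request:
arm_command(rows=[12, 2, 0, 10, 24, 0, 0, 0, 0, 24, 0, 0, -35, 0, 24, 0, 0, -35, 0, 24, 0, 0, 0, 0, 24])

```text
clock: 5.7
eef_pos: [687.3, 109.2, 21.9]
eef_rot: [-3.139, -0.004, 2.683]
wrist_force: [0.6, -0.7, 0.1]
finger_gap: 23.9
```

```bash
python3 m.py w3 | grep -v "h28\|h43"
```

```text
5.75 [688.65734296 109.51693037  24.31575664] [-3.14076623e+00 -1.35248693e-03  2.68415403e+00] 24.029818161179378 [ 0.11  0.82  1.19  0.    1.13 -1.01]
[[0.44, 0.87, 0.21, 627.63], [0.9, -0.43, -0.1, 139.61], [-0.0, 0.23, -0.97, 190.66], [0.0, 0.0, 0.0, 1.0]]
top55 28675 px [322. 104.] rect [625.2 141.7] [60.3 85.4] 64.1 z [54. 55. 56.] hsv [ 16.  39. 144.]
top55 23646 px [504.  85.] rect [650.3 206.4] [62.4 73.1] 63.2 z [54. 55. 56.] hsv [ 16.  40. 141.]
```

View pics/w3.png

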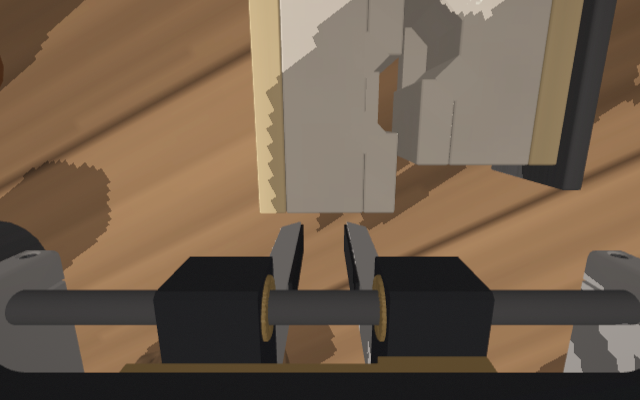

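Two fingers are behind the -y end. The half is square, about 8 mm from the fixed face, with about 21 mm to go to the stop. Pushing along +ey.

Request:
arm_command(rows=[-13.5, 6.6, 0, 0, 24, -7.2, 3.5, 0, 0, 24, -7.2, 3.5, 0, 0, 24, -4.5, 2.2, 0, 0, 24, 0, 0, 0, 0, 24])

```text
clock: 6.38
eef_pos: [656.6, 126.1, 24.6]
eef_rot: [-3.141, -0.0, 2.687]
wrist_force: [0.2, 0.3, -0.7]
finger_gap: 24.0
```

Request:
arm_command(rows=[-1.8, 0.9, 0, 0, 24, -0.9, 0.4, 0, 0, 24, -0.9, 0.4, 0, 0, 24, 0, 0, 0, 0, 24])

```text
clock: 6.88
eef_pos: [653.3, 127.6, 24.4]
eef_rot: [-3.142, -0.0, 2.687]
wrist_force: [2.3, -1.1, 1.4]
finger_gap: 23.7
```

```bash
python3 m.py w4 | grep -v "h28\|h43"
```

```text
6.925 [653.32323848 127.56492994  24.42635975] [-3.14153843e+00 -9.46016104e-05  2.68730087e+00] 23.868595143551207 [ 0.14  0.75  1.31  0.    1.08 -0.98]
[[0.44, 0.87, 0.21, 592.64], [0.9, -0.43, -0.1, 157.62], [-0.0, 0.23, -0.97, 192.93], [0.0, 0.0, 0.0, 1.0]]
top55 33643 px [491. 124.] rect [632.3 215.1] [ 62.6 113.3] 63.7 z [54. 55. 56.] hsv [ 16.  40. 139.]
top55 31641 px [320. 126.] rect [607.9 150.3] [ 60.4 117.8] 63.9 z [54. 55. 56.] hsv [ 16.  40. 141.]
```

Request:
arm_command(rows=[-0.9, 0.4, 0, 0, 24, -0.9, 0.4, 0, 0, 24, 0, 0, 0, 0, 24])

```text
clock: 7.3
eef_pos: [652.5, 127.7, 24.6]
eef_rot: [3.141, 0.002, 2.687]
wrist_force: [9.6, -5.0, -1.8]
finger_gap: 23.8
```

Request:
arm_command(rows=[-0.9, 0.4, 0, 0, 24, -0.9, 0.4, 0, 0, 24, 0, 0, 0, 0, 24])

```text
clock: 7.68
eef_pos: [652.4, 127.7, 25.3]
eef_rot: [3.14, 0.007, 2.686]
wrist_force: [19.9, -9.2, -3.3]
finger_gap: 23.7
```

The half is firm against the stop at 22 N. Backing off and going round behind it to close the face.

Request:
arm_command(rows=[13.5, -6.6, 0, 0, 24, 0, 0, 35, 0, 40, 0, 0, 35, -10, 50, -11, -2, 0, -10, 60, -12, -3, 0, -10, 60])

```text
clock: 8.3
eef_pos: [639.4, 117.8, 94.2]
eef_rot: [-3.141, -0.001, 2.158]
wrist_force: [0.2, -1.2, -0.3]
finger_gap: 58.6
```

Request:
arm_command(rows=[-12, -3, 0, -10, 60, -12, -3, 0, -10, 60, -12, -3, 0, -10, 60, -11, -2, 0, -10, 60, -10, -2, 0, -10, 60])

```text
clock: 8.93
eef_pos: [582.2, 104.7, 94.0]
eef_rot: [-3.14, 0.0, 1.285]
wrist_force: [0.5, 1.0, 0.2]
finger_gap: 59.8
```

Request:
arm_command(rows=[-10, -1, 0, -10, 60, 0, 0, 0, 0, 60, 0, 0, -35, 0, 60, 0, 0, -36, 0, 60, 0, 0, 0, 0, 60])

```text
clock: 9.55
eef_pos: [571.9, 103.5, 21.1]
eef_rot: [-3.137, 0.003, 1.12]
wrist_force: [0.3, 0.3, 1.1]
finger_gap: 60.0
```

```bash
python3 m.py w5 | grep -v "h28\|h43"
```

```text
9.6 [573.01447795 103.62348727  23.13230793] [-3.13988369e+00  9.84761290e-04  1.11938282e+00] 60.090435465444706 [0.12 0.6  1.58 0.   0.96 0.57]
[[0.9, -0.42, -0.11, 602.43], [-0.44, -0.87, -0.21, 164.89], [-0.0, 0.24, -0.97, 189.46], [0.0, 0.0, 0.0, 1.0]]
top55 9900 px [332.  22.] rect [620.1 196.1] [ 17.1 100.6] 63.7 z [54. 55. 56.] hsv [ 16.  39. 145.]
top55 32110 px [330. 144.] rect [599.6 154.2] [ 60.4 100.8] 63.8 z [54. 55. 56.] hsv [ 17.  39. 146.]
top55 456 px [ 13. 230.] rect [455.8 183.2] [22.4  4.8] 82.9 z [53. 55. 57.] hsv [ 10.  16. 132.]
top55 195 px [250. 259.] rect [545.  121.1] [ 9.6 21.3] 8.3 z [53. 55. 57.] hsv [ 13.  18. 102.]
top55 198 px [397. 259.] rect [602.9  92.9] [21.1  9.4] 29.2 z [53. 55. 57.] hsv [13. 18. 97.]
```

Request:
arm_command(rows=[4.4, 9, 0, 0, 60, 3.5, 7.2, 0, 0, 60, 2.2, 4.5, 0, 0, 60, 0.9, 1.8, 0, 0, 60, 0, 0, 0, 0, 60])

```text
clock: 10.22
eef_pos: [584.3, 126.3, 23.5]
eef_rot: [-3.142, -0.0, 1.117]
wrist_force: [0.2, -0.8, 0.1]
finger_gap: 60.2
```

Request:
arm_command(rows=[0.4, 0.9, 0, 0, 60, 0.4, 0.9, 0, 0, 60, 0.4, 0.9, 0, 0, 60, 0, 0, 0, 0, 60])

```text
clock: 10.72
eef_pos: [584.2, 126.7, 23.4]
eef_rot: [-3.139, 0.004, 1.115]
wrist_force: [-13.9, -17.6, 11.0]
finger_gap: 60.0
```

Request:
arm_command(rows=[0.4, 0.9, 0, 0, 60, 0.4, 0.9, 0, 0, 60, 0, 0, 0, 0, 60])

```text
clock: 11.1
eef_pos: [584.1, 126.8, 23.4]
eef_rot: [-3.138, 0.008, 1.115]
wrist_force: [-23.2, -30.1, 18.6]
finger_gap: 60.3
```

The face is closed and firm. Backing off along -ex and checking.

Request:
arm_command(rows=[-1.3, -2.7, 0, 0, 60, -11, -22.5, 0, 0, 60, 0, 0, 45, 0, 60, 0, 0, 45, 0, 60, 0, 0, 0, 0, 60])

```text
clock: 11.72
eef_pos: [575.5, 105.6, 116.9]
eef_rot: [3.137, -0.004, 1.116]
wrist_force: [-0.2, 0.5, 0.1]
finger_gap: 60.0
```

```bash
python3 m.py w6 | grep -v "h28"
```

```text
11.775 [574.42244643 105.52926723 114.52714868] [ 3.13962648e+00 -1.57584751e-03  1.11649773e+00] 59.76523582620555 [0.12 0.47 1.53 0.   1.14 0.57]
[[0.9, -0.43, -0.1, 604.38], [-0.44, -0.87, -0.21, 166.66], [0.0, 0.23, -0.97, 285.58], [0.0, 0.0, 0.0, 1.0]]
top55 23062 px [323.  83.] rect [614.6 185.4] [111.4 100.1] 63.8 z [54. 55. 56.] hsv [ 17.  33. 205.]
top55 262 px [126. 191.] rect [447.1 183.9] [58.6 19.7] 82.0 z [53. 55. 57.] hsv [ 10.   16.  128.5]
top55 574 px [ 67. 212.] rect [409.9 188.7] [59.5 33.2] 84.0 z [53. 55. 57.] hsv [  9.  15. 156.]
top55 204 px [322. 359.] rect [518.4 -10.2] [ 7.4 29.9] 63.4 z [53. 55. 56.] hsv [ 15.  20. 158.]
h43 1293 px [247.  88.] rect [565.2 207.6] [121.   8.] 64.0 z [44. 45. 46.] hsv [10.  9. 59.]
h43 258 px [133. 188.] rect [446.4 185.1] [57.6 19.3] 84.6 z [40. 43. 46.] hsv [ 10.  15. 124.]
h43 563 px [ 79. 208.] rect [408.4 189. ] [57.  27.4] 83.1 z [40. 43. 46.] hsv [  9.  15. 117.]
h43 180 px [323. 351.] rect [515.8 -13.9] [16.1 38.6] 68.1 z [41. 43. 46.] hsv [13. 21. 96.]
```

View pics/w6.png

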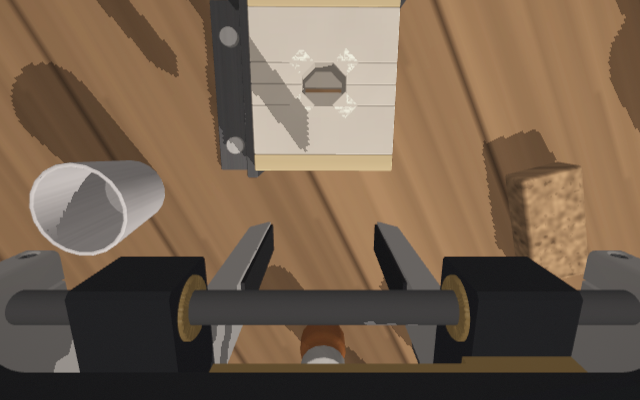

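The mould is shut: the two tops merge into one 100.1 mm wide rectangle, with no gap and the end at the stop. Now for the weight: hover behind it, on the line to the back's middle.

Request:
arm_command(rows=[11.5, -49.5, 0, 6.8, 40, 11.5, -49.5, 0, 6.8, 40, 11.5, -49.5, 0, 6.8, 40, 11.5, -49.5, 0, 6.8, 40, 11.5, -49.5, 0, 6.8, 40])

```text
clock: 12.4
eef_pos: [631.1, -143.5, 111.5]
eef_rot: [-3.139, -0.001, 1.714]
wrist_force: [-0.3, 0.1, 0.1]
finger_gap: 40.0
```

Request:
arm_command(rows=[11.5, -49.5, 0, 6.8, 40, 0, 0, 0, 0, 40, 0, 0, 0, 0, 40])

```text
clock: 12.78
eef_pos: [642.4, -191.0, 111.9]
eef_rot: [-3.14, -0.002, 1.828]
wrist_force: [0.2, 0.9, 0.2]
finger_gap: 39.8
```

```bash
python3 m.py w7 | grep -v "h28"
python3 - <<'E'
from h import *
import pickle
c=pickle.load(open("wrist.pkl","rb")); W=pts(c)
m=(abs(W[...,2]-42)<2)&(np.hypot(W[...,0]-615,W[...,1]+85)<50)
P=W[m][:,:2].astype(np.float32); print(len(P),cv2.minEnclosingCircle(P))
m=(abs(W[...,2]-60)<2)&(np.hypot(W[...,0]-615,W[...,1]+85)<50)
P=W[m][:,:2].astype(np.float32); print(len(P),cv2.minEnclosingCircle(P))
E
```

```text
12.825 [ 642.58332599 -190.53754101  112.3665262 ] [-3.14031076e+00 -1.12388080e-03  1.82857974e+00] 39.798761285308665 [-0.34  0.66  1.24  0.    1.24 -0.6 ]
[[0.97, 0.25, 0.06, 625.73], [0.25, -0.94, -0.23, -125.32], [-0.0, 0.23, -0.97, 280.46], [0.0, 0.0, 0.0, 1.0]]
top55 292 px [560. 349.] rect [ 860.4 -253.1] [46.4  3.4] 89.2 z [53. 55. 57.] hsv [ 12. 138.  73.]
h43 4141 px [325.  57.] rect [615.3 -83.4] [55.  55.1] 78.9 z [41. 43. 44.] hsv [ 8. 11. 94.]
h43 3958 px [182.  74.] rect [ 518.6 -120.4] [55.2 55.4] 70.7 z [41. 43. 44.] hsv [109. 172. 167.]
h43 169 px [600. 239.] rect [ 860.3 -158.4] [19.8  5.2] 77.0 z [40. 43. 46.] hsv [ 12. 137.  72.]
h43 320 px [547. 346.] rect [ 860.3 -260.1] [48.3  3.8] 89.6 z [40. 43. 46.] hsv [ 12. 138.  74.]
4054 ((615.3155517578125, -83.24137878417969), 27.94818687438965)
929 ((615.298095703125, -83.51935577392578), 11.724748611450195)
```

View pics/w7.png

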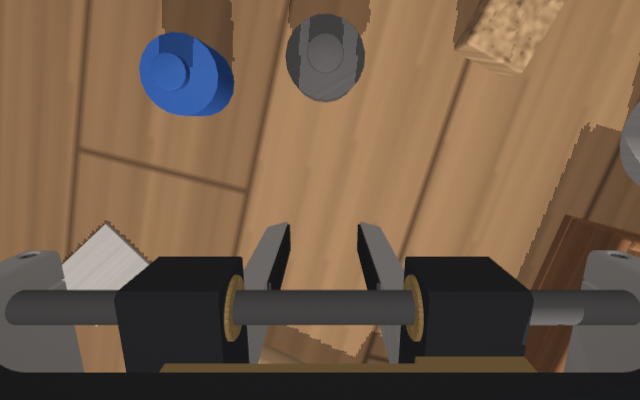

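Dark weight at px (325,57), world (615.3,-83.4), Ø56 and knob match; the blue one at px (182,74) stays untouched. I'll descend behind the dark one and push it in the cradle of the two fingertips.

Request:
arm_command(rows=[-6.4, 27, 0, 0.5, 40, -6.4, 27, -15, 0, 40, 0, 0, -40, 0, 40, 0, 0, -33, 0, 40, 0, 0, 0, 0, 40])

```text
clock: 13.45
eef_pos: [628.7, -136.0, 23.2]
eef_rot: [-3.138, -0.002, 1.838]
wrist_force: [0.4, -0.3, 0.6]
finger_gap: 40.0
```

Request:
arm_command(rows=[-3.2, 11.6, 0, 0, 40, -2.1, 7.7, 0, 0, 40, -2.1, 7.7, 0, 0, 40, -2.1, 7.7, 0, 0, 40, -3.2, 11.6, 0, 0, 40])

```text
clock: 14.08
eef_pos: [618.0, -91.7, 26.4]
eef_rot: [3.14, 0.002, 1.837]
wrist_force: [0.3, -5.3, 4.4]
finger_gap: 40.3
```

Request:
arm_command(rows=[-3.2, 11.6, 0, 0, 40, -3.2, 11.6, 0, 0, 40, -3.2, 11.6, 0, 0, 40, -3.2, 11.6, 0, 0, 40, 0, 0, 0, 0, 40])

```text
clock: 14.7
eef_pos: [604.7, -44.2, 25.8]
eef_rot: [3.141, -0.0, 1.838]
wrist_force: [0.5, 0.1, 0.3]
finger_gap: 40.0
```

```bash
cat > w.py <<'E'
from h import *
import sys
n=sys.argv[1]; c=manip.camera(n); W=pts(c); s=manip.read_state(); cv2.imwrite(f"pics/{sys.argv[2]}.png",c["image"])
O=np.array([571.3,210.6]); a=np.radians(64); R=np.array([[np.cos(a),np.sin(a)],[-np.sin(a),np.cos(a)]])
g=lambda p:np.round(R@(np.array(p)[:2]-O),1)
print(s["clock"],s["eef_pos"].round(1),"tcp st",g(s["eef_pos"]),s["eef_rot"][2],s["wrist_force"].round(1))
v=cv2.cvtColor(c["image"],cv2.COLOR_BGR2HSV)
st=np.einsum('ij,hwj->hwi',R,W[...,:2]-O)
box=(st[...,0]>-290)&(st[...,0]<-61)&(abs(st[...,1]+100)<110)
for z,nm,ar in((42.5,"rim",300),(60,"knob",40),(55,"top55",300)):
    m=(abs(W[...,2]-z)<1.8)&box&((v[...,1]<60)&(v[...,2]<135))
    k,l,sts,ce=cv2.connectedComponentsWithStats(m.astype(np.uint8))
    for i in range(1,k):
        if sts[i,4]<ar or nm=="top55": continue
        q,r=cv2.minEnclosingCircle(W[l==i][:,:2].astype(np.float32)); print(nm,sts[i,4],"px",ce[i].round(),"world",np.round(q,1),"st",g(q),"r",round(r,1))
m=(abs(W[...,2]-55)<2)&(st[...,0]>-75)&(st[...,0]<45)&(abs(st[...,1]+50)<60)
k,l,sts,ce=cv2.connectedComponentsWithStats(m.astype(np.uint8))
for i in range(1,k):
    if sts[i,4]>300:
        r=cv2.minAreaRect(W[l==i][:,:2].astype(np.float32)); print("mould",sts[i,4],g(r[0]),np.round(r[1],1),round(r[2],1))
E
python3 w.py wrist w8
```

```text
14.75 [604.6 -44.6  25.6] tcp st [-214.7 -141.8] 1.8377645358280126 [-0.1 -0.3  0.5]
rim 7204 px [325. 198.] world [601.9 -18.4] st [-192.4 -127.9] r 31.7
knob 1675 px [324. 213.] world [597.9 -16.8] st [-192.7 -123.6] r 11.7
knob 92 px [267. 253.] world [577.9 -43.2] st [-225.2 -117.2] r 6.2
knob 86 px [380. 252.] world [627.5 -29. ] st [-190.7 -155.6] r 5.9
```

Request:
arm_command(rows=[-2.4, 8.5, 0, 0, 40, -3.2, 11.4, 0, 0, 40, -3.2, 11.4, 0, 0, 40, -3.2, 11.4, 0, 0, 40, -3.2, 11.4, 0, 0, 40])

```text
clock: 15.38
eef_pos: [589.2, 10.0, 25.5]
eef_rot: [3.142, 0.0, 1.837]
wrist_force: [0.5, -4.2, 0.9]
finger_gap: 39.7
```

Request:
arm_command(rows=[-3.2, 11.4, 0, 0, 40, -3.2, 11.4, 0, 0, 40, -3.2, 11.4, 0, 0, 40, -2.4, 8.5, 0, 0, 40, -1.7, 6.1, 0, 0, 40])

```text
clock: 16.0
eef_pos: [575.6, 58.5, 25.5]
eef_rot: [-3.142, 0.0, 1.838]
wrist_force: [1.2, -4.9, 0.7]
finger_gap: 40.3
```

Request:
arm_command(rows=[-0.6, 2, 0, 0, 40, 0, 0, 0, 0, 40])

```text
clock: 16.25
eef_pos: [575.1, 60.2, 25.4]
eef_rot: [-3.141, -0.001, 1.837]
wrist_force: [0.4, -1.2, 1.7]
finger_gap: 39.8
```

```bash
python3 w.py wrist w9
```

```text
16.3 [575.   60.2  25.3] tcp st [-133.5  -69.3] 1.8372086535613452 [ 0.9 -0.1  0.9]
rim 7331 px [324. 200.] world [569.5  81.3] st [-117.   -55.1] r 33.6
knob 1704 px [324. 214.] world [568.2  87. ] st [-112.4  -51.4] r 11.8
knob 99 px [268. 253.] world [548.5  60.5] st [-144.9  -45.3] r 6.4
knob 120 px [376. 258.] world [599.5  68.8] st [-115.1  -87.5] r 10.1
mould 34886 [-12.9 -49.9] [ 94.3 100.6] 63.9
```

Weight at station (-112,-51). Backing off, squaring to the back's normal, then the final push along +ex.

Request:
arm_command(rows=[5.3, -19.3, 0, 0, 40, 0, 0, 35, 0, 40, 0, 0, 35, -10.3, 40, -11, 2, 0, -10.3, 40, -11, 2, 0, -10.3, 40])

```text
clock: 16.92
eef_pos: [558.4, 43.5, 95.6]
eef_rot: [-3.142, -0.0, 1.291]
wrist_force: [0.2, -0.5, -0.7]
finger_gap: 39.5
```

Request:
arm_command(rows=[-11, 2.3, 0, -10.4, 40, 0, 0, 0, 0, 40, 0, 0, -35, 0, 40, 0, 0, -35, 0, 40, 0, 0, 0, 0, 40])

```text
clock: 17.55
eef_pos: [546.5, 46.3, 23.4]
eef_rot: [-3.138, 0.002, 1.12]
wrist_force: [-1.2, -0.9, 0.9]
finger_gap: 40.0
```

```bash
python3 w.py wrist w10
```

```text
17.6 [547.5  46.5  25.2] tcp st [-157.9  -50.6] 1.1190610106912786 [0.5 0.3 0.3]
rim 7947 px [327. 164.] world [568.4  86.7] st [-112.6  -51.7] r 27.8
knob 1918 px [328. 174.] world [568.5  86.9] st [-112.4  -51.7] r 11.7
knob 82 px [263. 254.] world [526.9  67.1] st [-148.5  -23.1] r 5.1
knob 98 px [380. 255.] world [572.9  41.5] st [-151.3  -75.5] r 6.5
mould 10620 [-52.5 -49.7] [ 15.5 100.1] 63.7
```

Request:
arm_command(rows=[5.7, 13.9, 0, 0, 40, 3.1, 6.3, 0, 0, 40, 3.1, 6.3, 0, 0, 40, 2.6, 5.4, 0, 0, 40, 0.9, 1.8, 0, 0, 40])

```text
clock: 18.23
eef_pos: [563.6, 80.9, 26.8]
eef_rot: [3.14, 0.0, 1.118]
wrist_force: [-2.6, -6.5, 5.8]
finger_gap: 40.3
```

Request:
arm_command(rows=[0.4, 0.9, 0, 0, 40, 0.4, 0.9, 0, 0, 40, 0, 0, 0, 0, 40])

```text
clock: 18.6
eef_pos: [564.3, 82.6, 26.7]
eef_rot: [3.14, -0.0, 1.118]
wrist_force: [-2.2, -5.3, 6.0]
finger_gap: 39.9
```

Request:
arm_command(rows=[0.4, 0.9, 0, 0, 40, 0, 0, 0, 0, 40])

```text
clock: 18.85
eef_pos: [564.7, 83.5, 26.8]
eef_rot: [3.14, -0.0, 1.118]
wrist_force: [-2.4, -5.1, 6.5]
finger_gap: 40.1
```

```bash
python3 w.py wrist w11
```

```text
18.9 [564.7  83.4  26.7] tcp st [-117.2  -49.8] 1.1174893032680935 [-2.9 -5.2  4.7]
rim 7164 px [324. 200.] world [574.1 102.8] st [-95.7 -49.7] r 33.6
knob 1673 px [324. 213.] world [577.  108.1] st [-89.6 -50.1] r 11.7
knob 70 px [265. 251.] world [545.1 104.1] st [-107.3  -23.1] r 5.0
knob 120 px [376. 257.] world [588.5  73.5] st [-115.7  -75.6] r 10.3
mould 32885 [-31.2 -49.9] [ 57.2 100.6] 63.9
```

About 1.5 mm left; continuing until the force rises.

Request:
arm_command(rows=[0.4, 0.9, 0, 0, 40, 0.2, 0.5, 0, 0, 40, 0, 0, 0, 0, 40])

```text
clock: 19.27
eef_pos: [565.3, 84.8, 26.8]
eef_rot: [3.14, -0.0, 1.118]
wrist_force: [-2.6, -5.3, 5.4]
finger_gap: 39.9
```

Request:
arm_command(rows=[0.4, 0.9, 0, 0, 40, 0, 0, 0, 0, 40])

```text
clock: 19.52
eef_pos: [565.7, 85.6, 26.8]
eef_rot: [3.14, 0.0, 1.118]
wrist_force: [-2.2, -6.7, 5.8]
finger_gap: 40.0
```

Request:
arm_command(rows=[0.4, 0.9, 0, 0, 40, 0, 0, 0, 0, 40])

```text
clock: 19.77
eef_pos: [565.8, 85.8, 26.7]
eef_rot: [3.14, 0.002, 1.117]
wrist_force: [-6.0, -11.5, 7.9]
finger_gap: 40.0
```

Request:
arm_command(rows=[0.4, 0.9, 0, 0, 40, 0, 0, 0, 0, 40])

```text
clock: 20.02
eef_pos: [565.8, 86.0, 26.7]
eef_rot: [3.141, 0.003, 1.117]
wrist_force: [-9.6, -17.6, 9.7]
finger_gap: 40.1
```

The weight is firm against the back at about 20 N. Retreating straight back, up and away, then checking.

Request:
arm_command(rows=[-0.9, -1.8, 0, 0, 40, -6, -12.3, 0, 0, 40, -11, -22.5, 0, 0, 40, 0, 0, 40, 0, 40, 0, 0, 50, 0, 40])

```text
clock: 20.65
eef_pos: [547.1, 50.5, 116.1]
eef_rot: [-3.14, 0.001, 1.117]
wrist_force: [0.9, -0.4, -0.1]
finger_gap: 39.9
```

Request:
arm_command(rows=[-10, -22, 30, 0, 40, 0, 0, 0, 0, 40, 0, 0, 0, 0, 40])

```text
clock: 21.02
eef_pos: [537.6, 29.1, 144.6]
eef_rot: [-3.141, 0.0, 1.116]
wrist_force: [0.1, -0.3, 0.0]
finger_gap: 39.9
```

```bash
python3 w.py wrist w12; python3 m.py w12 | grep "h28\|top55\|h43"
```

```text
21.075 [537.5  29.2 144.2] tcp st [-177.8  -49.1] 1.116799822962143 [ 0.2 -0.5  0. ]
rim 2887 px [324.  92.] world [577.5 109.8] st [-87.9 -49.8] r 27.6
knob 604 px [324.  90.] world [577.7 109.9] st [-87.7 -49.9] r 11.7
mould 6960 [-42.5 -49.8] [ 35.2 100.1] 63.8
top55 7026 px [325.  25.] rect [597.5 150.6] [ 35.4 100.4] 63.9 z [54. 55. 56.] hsv [ 17.  32. 213.]
top55 549 px [73. 82.] rect [413.5 194.8] [59.2 34.9] 55.2 z [53. 55. 57.] hsv [  9.  14. 185.]
top55 206 px [138.  91.] rect [445.1 174.6] [56.8 17.8] 59.0 z [53. 55. 57.] hsv [ 10.   15.  173.5]
top55 1448 px [324. 269.] rect [511.7 -24.3] [38.2 39. ] 65.4 z [54. 55. 56.] hsv [ 15.  18. 194.]
h43 512 px [256.  36.] rect [560.1 167.1] [44.8 34.8] 64.9 z [43. 45. 46.] hsv [10. 12. 65.]
h43 534 px [85. 84.] rect [412.2 195.9] [56.7 29.8] 54.7 z [40. 43. 46.] hsv [ 10.  14. 186.]
h43 208 px [145.  92.] rect [444.6 174.9] [54.5 16.7] 58.3 z [40. 43. 46.] hsv [ 10.   14.  171.5]
h43 3178 px [325.  89.] rect [587.5 105.8] [55.4 75.7] 63.7 z [41. 42. 44.] hsv [ 10.  12. 101.]
h43 826 px [360. 339.] rect [ 507.9 -115.5] [45.8 34.3] 41.0 z [41. 43. 44.] hsv [110. 174. 139.]
h28 412 px [99. 86.] rect [410.8 196.7] [53.  23.5] 55.4 z [25. 28. 31.] hsv [  9.  15. 112.]
h28 6702 px [552. 121.] rect [745.7  -0.9] [99.9 51.4] 78.1 z [27. 28. 29.] hsv [ 15. 105. 183.]
h28 160 px [154.  94.] rect [443.3 174.1] [49.6 14.4] 55.4 z [25. 28. 31.] hsv [ 10.   14.  171.5]
h28 259 px [324. 244.] rect [515.7 -17.1] [24.1 42.3] 59.4 z [25. 28. 31.] hsv [ 12. 169. 100.]
```

View pics/w12.png

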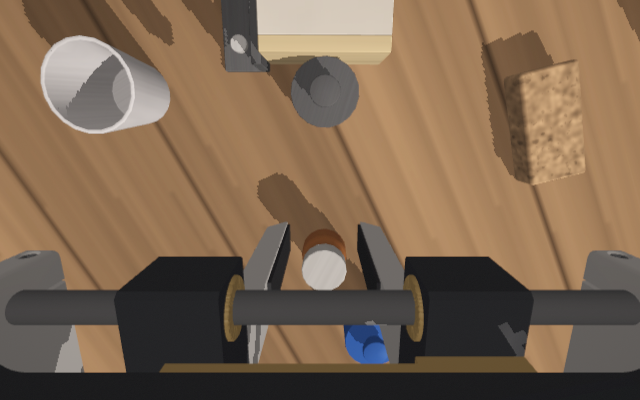

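The weight sits at station (-87.8,-49.9) against the back, and the jar and cork block are unmoved. One numeric check of the joint from the scene camera, then sign off.

```bash
python3 w.py scene s2; python3 -c "
from cell import manip
print(manip.sign_off())"
```

```text
21.175 [537.6  29.3 144.2] tcp st [-177.7  -49.2] 1.1170733500607468 [ 0.3 -0.  -0.6]
knob 47 px [338. 248.] world [578.9 109.6] st [-87.5 -51.1] r 11.2
mould 1382 [ -7.7 -50.8] [104.9 100.8] 64.1
the job is handed in; nothing more can be done
None
```

I closed the mould, set the iron weight against the middle of the loose half's back, and handed the job in at 21.2 s. Everything was done by pushing; nothing was lifted.

- **Loose half:** I squared it with a two-finger push, slid it to the end stop until it was firm at about 22 N, then pushed the face shut until the wrist read about 38 N sideways (42 N with the upward part). That was the fingers pushing, close to the 40 N limit that applies to the arm and gripper body.
- **Weight:** I pushed the dark one, not the blue look-alike, until it was firm against the back at about 20 N. The hand then withdrew clear of everything.

**Last checks:**
- **Joint:** both halves' tops show as one rectangle about 100 mm wide, with no gap at the joint and the ends flush.
- **Weight position:** the wrist camera puts it at station (-87.8, -49.9) mm, against an ideal of (-88, -50). The coarser scene camera put it about 1 mm off in y.
- **Bystanders:** the jar and cork block were re-measured within 1 mm of where they started. The tin and the blue look-alike still stand in the last view, but I did not measure them. I did not recheck the spatula, mallet, can and bowl, and the arm did not work near them at bench level.

No check failed.

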